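# Start the dust extractor behind its push-latch cover

## Task

Press the cover of the grey switch box so that it pops open, press the larger of the two round buttons inside fully down and let go, then push the cover shut and press it home so that it latches and stays shut flush by itself. Only press and push: do not pinch the cover, do not press the smaller button, and leave the other things on the bench where they are.

Things in the scene. Friction and masses are not known exactly. Their poses are not given: they have to be found in the camera images.
- switch_box: grey switch box fixed to the bench, 190 (x) x 135 (y) x 75 mm tall, its open top filled by the cover; origin centre of underside. Hinge along x near its +y wall, latch under the middle of the cover's -y edge. Walls 6 mm thick. Inside, a panel 30 mm above the bench carries two buttons; between them near the -y wall stands a black latch socket (46 x 24 mm, top at 58 mm)
- cover (a joint): cover angle in rad: 0 latched, flush; 1.45 fully open (leaning 7 degrees towards the box); -0.079 lower stop. Push-push latch: press the shut cover below -0.06 and let go: a damped spring swings it open in about 2 s. To shut, push it down against the spring (3 to 4 N at the free edge) below -0.06, best to the stop, and let go: it rises to 0 and stays. Another press would release it
- press_spot (a point): black 26 mm disc on the cover's outer face, above the latch: mid-length, 97 mm from the hinge line, 20 mm from the free (-y) edge; the point lies on the outer surface and moves with the cover. Shut, it must go down about 6 mm to work the latch; the stop comes at 7.5 mm. The grey cover is 172 mm along the hinge by 117 mm, 6 mm thick
- hinge (a point): middle of the cover's hinge line, fixed to the box, 71.5 mm above the bench, 58.5 mm from the box centre on its +y side; axes as the box (x along the hinge). The cover's outer face passes 2.5 mm from this line. Seen along the hinge, the open cover is up to 117 mm tall above it
- big_button_top (a point): centre of the top face of the larger button, black, 32 mm across, 54 mm above the bench when up; hidden under the shut cover, near the -y side towards one end of the box (52 mm from the middle; which end varies)
- big_button (a joint): travel of the larger button in m: 0 up, 0.008 fully down; springs back; 5 N fully down
- small_button_top (a point): centre of the top face of the smaller button, black, 18 mm across, same height, at the other end of the box
- small_button (a joint): travel of the smaller button in m: 0 up, 0.008 fully down; springs back
- offcut: loose wooden offcut 120 x 45 x 28 mm lying beside the box; origin centre of underside
- jar: loose amber jar with white lid, 52 mm across, 80 mm tall, standing past one end of the box; origin centre of underside
- drill_bit: loose steel drill bit 172 mm long, 14 mm thick, lying beyond the hinge side; origin on its underside near mid-length
- screwdriver: loose screwdriver about 200 mm long with a green handle, lying beyond the hinge side; origin under it
- knife: loose craft knife 165 mm long, 24 mm wide, 16 mm thick, lying past the other end of the box; origin centre of underside of its handle
- rule: loose dark steel rule 300 x 28 x 4 mm lying flat; origin centre of underside
- brush_tin: loose steel tin 72 mm across, 95 mm tall, with brushes standing in it up to 180 mm; origin centre of underside

How it is judged:
By the outcome, as a careful person would: the job done as asked, in the order asked, and still so for the second after the job is handed in, with the robot touching nothing.
It also fails if it takes over 50 s, if anything falls off the work surface, if the arm or the gripper's body presses on something with over 40 N, if the wrist force passes 120 N, or if a joint passes its speed limit or range.

## Robot

A 7-joint arm with a two-finger parallel gripper is mounted at the origin on the work surface. World frame = base frame: x ahead of the robot, y to its left, z up, the work surface at z = 0. Lengths are in m, angles in rad, forces in N, time in s.
With the tool pointing down it reaches from about 0.425 to 1.025 m from the base axis. Payload 3.6 kg.
Tool frame: the origin (TCP) lies midway between the tips of the shut fingers; the grasp point (between the pads) lies 19 mm behind it; z points along the fingers, x is the direction in which the jaws open and shut, and the axes are right-handed (so a half turn about z gives the same grasp; the last joint's range is limited). The gripper opens to 85 mm and grips with 20 to 120 N. Pads are 22 mm wide; open, the fingers measure 114 mm over their backs; the gripper's body (76 mm by 85 mm) begins 54 mm behind the grasp point. The pads swing forward as they close: fully open they stand 13 mm farther back than shut.
Start: joints at [-1.25, 0.591, 0.048, 1.609, -0.033, 0.943, -0.034], TCP at [0.292, 0.664, 0.231] pointing down, gripper open.
Joint ranges: [-2.69, 2.69], [-0.47, 2.24], [-1.27, 1.36], [0.19, 2.51], [-1.53, 4.68], [0.08, 2.07], [-3.09, 3.09]. Speed limits (rad/s): [2.57, 2.57, 3.14, 3.14, 3.14, 3.14, 3.14].

## Interface

Orientations are given as a unit quaternion [w, x, y, z].
In Python, from workcell import robot, cams, look_for gives the robot as it stands. The module is installed in compiled form; this text tells all that it offers.
- The arm moves only by the tool apply_moves, never from a script. Its arguments are lists of equal length, an entry for each row: "twist": the turn, a rotation vector about the tool's x, y, z in rad, a list of three; "offset": the shift along the tool's x, y, z in m, a list of three; "claw": the closure, from -1 (fully open) to 1 (shut). In form: {"twist": [[rx, ry, rz], ...], "offset": [[x, y, z], ...], "claw": [claw, ...]}. A call has 1 to 8 rows; each row is the pose to reach, as a shift and turn from the pose measured when the call began, along the tool's axes at that moment; what a row does not reach only later rows make up. A row lasts 1/8 s, in which the tool goes at most 62.5 mm and 10.7 degrees, less where a joint would pass 70% of its speed; a pose out of reach is approached as far as the arm can. A call with a gripper value outside its range is refused whole. The fingers move at their own pace and stop on an object; "squeeze" is the grip in N (left out, the last holds). Time passes only in rows, so rows that repeat a pose let the fingers close. It gives the time, the measured TCP pose, the force and the opening at its end, in the units of the state.
- robot.observe(): the state, without advancing time (a new reading comes with each control period).
- cams.get_image(name): name is "side" or "top" or "wrist"; returns a dict with "pixels" (384x512x3 uint8, red, green, blue), "depth" (384x512 float32, m along the optical axis (not along the pixel's ray), 0 where there is no reading), "intrinsics" (3x3 intrinsics, pixels), "extrinsics" (4x4, takes a point from camera to world coordinates); the wrist camera has in their place "mount" (4x4, takes a point from camera to tool coordinates, whose origin is the TCP and whose axes are the tool frame's). Camera axes: x right, y up, looking along -z (the intrinsics and any distortion apply to the point x, -y, -z); pixel columns grow to the right and rows downward; lengths in m; the calibration is good to about 2 mm. The wrist camera is an equidistant fisheye: a pixel r from the principal point sees the ray r / f radians off the axis. A picture is of the moment at which its call begins: read the wrist's pose just before it.
- robot.sign_off(): hands the job in, once; it reports no verdict.
Trained networks look in the newest picture that a camera, given by its name, has taken for a name from the list of things; names that differ only in an ending like _2 or _b are one class to them, and where a whole thing is asked for, a point or a joint stands for the part that bears it (a point fixed in the world has none). Each returns a list of dicts, best first, with "score" (0 to 1); they miss things now and then, are a little off and sometimes report something else, mostly with a low value. They report only what shows in the picture. A call takes as long as a camera call.
- look_for(label, camera): "extent" ([left, top, right, bottom] in pixels, round what is visible of it).
The state is a dict: "clock": time; "joint_positions": joint angles; "joint_vel": joint speeds; "joint_torque": joint torques, N m; "position": TCP position; "tcp_rot": TCP orientation; "force": force on the tool from outside, world axes, zero at the start; "wrist_torque": the same for the moment, N m; "finger_gap": finger opening in m.
Only numpy, scipy, OpenCV 4.12 (cv2) and the standard library are available. Lean on these libraries where they do the work, as an engineer would, in place of code of your own. Each camera call takes 0.05 s, during which the arm holds its last target.

## Working session

There is one attempt and no reset: what is moved stays moved. The work goes in short steps, Python scripts to look and compute and a tool call to move; the robot and the scene stay as the last step left them, time stands still between calls to the robot, and variables do not carry over. Pictures are saved under pics/ and viewed, and the job is handed in when it is done.

Besides the shell and the picture viewer there is one more tool, called after "Request:" as name(argument=value, ...) on one line, values as JSON. apply_moves: Moves the arm, as the interface text tells. Its arguments: {"type":"object","properties":{"twist":{"type":"array"},"offset":{"type":"array"},"claw":{"type":"array"},"squeeze":{"type":"number"}},"required":["twist","offset","claw"]}

```bash
ls; mkdir -p pics; cat > h.py <<'E'
import numpy as np, cv2
from workcell import robot, cams, look_for
def snap(n,fn):
    im=cams.get_image(n); cv2.imwrite(f'pics/{fn}.png',cv2.cvtColor(im['pixels'],cv2.COLOR_RGB2BGR)); return im
def cloud(im):
    K=im['intrinsics'];d=im['depth'];v,u=np.mgrid[:d.shape[0],:d.shape[1]]
    P=np.stack([(u-K[0,2])/K[0,0]*d,-(v-K[1,2])/K[1,1]*d,-d],-1)
    T=im['extrinsics'];return P@T[:3,:3].T+T[:3,3]
E
python3 - <<'E'
from h import *
s=robot.observe();print({k:np.round(v,3).tolist() for k,v in s.items()})
for n in ['top','side']:
    im=snap(n,n+'0');P=cloud(im);np.savez(n+'0.npz',P=P,d=im['depth'],K=im['intrinsics'],T=im['extrinsics'])
    print(n,im['extrinsics'].round(3).tolist(),im['intrinsics'].round(1).tolist())
    for l in ['switch_box','press_spot','cover','jar','brush_tin','offcut','knife','rule','drill_bit','screwdriver']:
        for r in look_for(l,n)[:2]:
            e=r['extent'];u,v=int((e[0]+e[2])/2),int((e[1]+e[3])/2)
            print(l,round(r['score'],2),np.round(e),P[min(v,383),min(u,511)].round(3))
E
```

```text
pics
{'clock': 0.0, 'joint_positions': [-1.25, 0.592, 0.048, 1.61, -0.033, 0.943, -0.034], 'joint_vel': [0.0, 0.001, -0.002, 0.001, -0.001, 0.001, 0.0], 'joint_torque': [-0.0, -54.87, 1.546, -19.812, 0.009, 0.009, 0.0], 'position': [0.292, 0.663, 0.23], 'tcp_rot': [0.001, 0.838, 0.546, -0.001], 'force': [0.137, 0.469, -0.024], 'wrist_torque': [-0.002, 0.003, -0.012], 'finger_gap': 0.086}
top [[0.01, 0.987, -0.163, 0.413], [-1.0, 0.015, 0.026, 0.026], [0.028, 0.163, 0.986, 0.922], [0.0, 0.0, 0.0, 1.0]] [[422.3, 0.0, 256.9], [0.0, 422.3, 186.6], [0.0, 0.0, 1.0]]
switch_box 0.84 [285. 128. 373. 230.] [ 0.573 -0.142  0.074]
switch_box 0.63 [211. 114. 242. 199.] [0.628 0.07  0.024]
press_spot 0.87 [295. 132. 366. 223.] [ 0.575 -0.147  0.072]
cover 0.63 [294. 132. 368. 226.] [ 0.571 -0.149  0.073]
jar 0.78 [340. 104. 370. 138.] [ 0.695 -0.199  0.081]
brush_tin 0.61 [277.  33. 321. 104.] [ 0.761 -0.07   0.181]
offcut 0.81 [370. 158. 403. 219.] [ 0.562 -0.277  0.028]
knife 0.57 [264. 235. 342. 265.] [ 0.427 -0.096  0.015]
knife 0.34 [279.  32. 319. 103.] [ 0.764 -0.07   0.18 ]
rule 0.88 [400
[... 322 characters left out ...]
[0.0, 0.0, 1.0]]
switch_box 0.97 [263. 200. 372. 293.] [ 0.555 -0.175  0.074]
press_spot 0.94 [270. 198. 365. 269.] [ 0.579 -0.152  0.075]
cover 0.89 [267. 203. 364. 271.] [ 0.568 -0.156  0.074]
jar 0.69 [367. 215. 390. 254.] [ 0.693 -0.226  0.057]
jar 0.56 [258. 193. 310. 215.] [0.625 0.001 0.011]
brush_tin 0.94 [338. 137. 380. 205.] [ 0.826 -0.063  0.058]
offcut 0.73 [326. 275. 390. 318.] [ 0.56  -0.289  0.028]
offcut 0.21 [258. 190. 315. 222.] [ 0.626 -0.006  0.009]
knife 0.92 [236. 246. 266. 307.] [ 0.428 -0.116  0.014]
rule 0.85 [288. 309. 435. 384.] [ 0.501 -0.352  0.003]
drill_bit 0.61 [254. 191. 314. 217.] [0.621 0.    0.014]
screwdriver 0.71 [234. 187. 275. 206.] [0.58  0.065 0.018]
```

```bash
python3 - <<'E'
import cv2,numpy as np
a=cv2.imread('pics/top0.png');cv2.imwrite('pics/top0c.png',cv2.resize(a[20:300,190:460],None,fx=2.1,fy=2.1,interpolation=2))
a=cv2.imread('pics/side0.png');cv2.imwrite('pics/side0c.png',cv2.resize(a[130:384,200:460],None,fx=2.2,fy=2.2,interpolation=2))
for n in ['top','side']:
    z=np.load(n+'0.npz');P=z['P'];img=cv2.imread(f'pics/{n}0.png')
    m=(abs(P[...,2]-.074)<.006)&(abs(P[...,0]-.57)<.14)&(abs(P[...,1]+.15)<.1)
    m=cv2.morphologyEx(m.astype(np.uint8),cv2.MORPH_OPEN,np.ones((3,3)))
    k,l,st,_=cv2.connectedComponentsWithStats(m);i=1+np.argmax(st[1:,4]);m=l==i
    Q=P[m];r=cv2.minAreaRect((Q[:,:2]*1000).astype(np.float32));print(n,r,cv2.boxPoints(r).tolist(),Q[:,2].mean())
    g=img.max(2);s=m&(g<60)
    # disc: dark pixels within
    k,l,st,c=cv2.connectedComponentsWithStats(s.astype(np.uint8))
    for j in range(1,k):
        if st[j,4]>25: print('dark',st[j],c[j],P[l==j].mean(0).round(4))
E
```

```text
top ((576.4011840820312, -149.20115661621094), (135.9097442626953, 190.89501953125), 76.58983612060547) [[467.79595947265625, -193.1669921875], [653.4861450195312, -237.439453125], [685.0064086914062, -105.23532104492188], [499.31622314453125, -60.962860107421875]] 0.07417896622741592
dark [344 175  12  13 120] [349.81666667 181.06666667] [ 0.5672 -0.1869  0.0746]
side ((575.54052734375, -148.99465942382812), (137.4933319091797, 191.9134979248047), 76.86602020263672) [[466.47265625, -194.13885498046875], [653.365966796875, -237.7471466064453], [684.6083984375, -103.8504638671875], [497.715087890625, -60.24217224121094]] 0.07399982307519992
dark [320 243  12   9  79] [325.59493671 246.79746835] [ 0.5664 -0.1881  0.0747]
```

View pics/top0c.png

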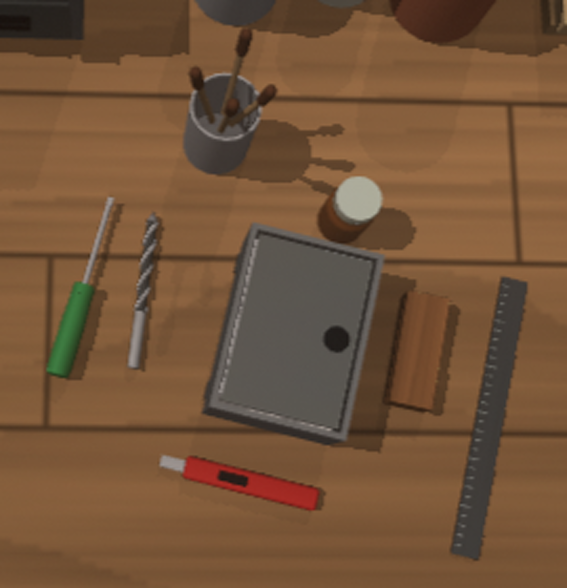

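View pics/side0c.png

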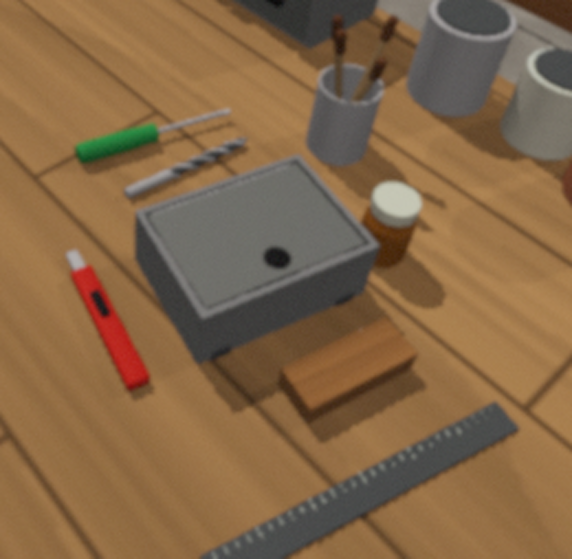

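The views agree: box centre is about (0.576, -0.149), its x axis is yawed about -13.4°, and the disc is at (0.567, -0.187, 0.075). In the top crop, the jar (345,210) is past the +x end, the knife past the -x end, and the offcut on the -y side. I'll move above the disc with the fingers shut.

Request:
apply_moves(twist=[[0,0,0.1],[0,0,0.2],[0,0,0.3],[0,0,0.4],[0,0,0.5],[0,0,0.6],[0,0,0.7],[0,0,0.8]], offset=[[-0.045,0.04,0],[-0.09,0.08,0],[-0.135,0.12,0],[-0.18,0.16,0],[-0.225,0.2,0],[-0.27,0.24,0],[-0.315,0.28,0],[-0.36,0.32,0]], claw=[1,1,1,1,1,1,1,1])

```text
clock: 2.1
position: [0.4407, 0.2034, 0.2318]
tcp_rot: [-0.0, 0.984, 0.176, 0.001]
force: [0.6, -0.1, 0.3]
finger_gap: -0.0001
```

```bash
cat >> h.py <<'E'
from scipy.spatial.transform import Rotation as Ro
C=np.array([.576,-.149,0]);yaw=np.deg2rad(-13.35)
B=Ro.from_euler('z',yaw).as_matrix()
def w(b): return C+B@np.array(b,float)
def st():
    s=robot.observe();q=np.array(s['tcp_rot']);R=Ro.from_quat(q[[1,2,3,0]]);p=np.array(s['position'])
    print('t',round(s['clock'],2),'p',p.round(4),'box',(B.T@(p-C)).round(4),'F',np.round(s['force'],1),'gap',round(s['finger_gap'],4),'q',np.round(s['joint_positions'],2))
    return p,R
def to(b):
    "box-frame target, tool x = box x, down"
    p,R=st();Rt=Ro.from_matrix(B@np.diag([1,-1,-1]))
    print('offset',R.inv().apply(w(b)-p).round(4),'twist',(R.inv()*Rt).as_rotvec().round(4))
E
python3 -c "
from h import *
to([0,-.0385,.15])"
```

```text
t 2.1 p [0.4407 0.2034 0.2318] box [-0.213   0.3117  0.2318] F [ 0.6 -0.1  0.3] gap -0.0001 q [-0.78  0.3   0.32  2.15 -0.14  0.71 -0.01]
offset [-0.0163  0.4096  0.0816] twist [-0.0008 -0.0013  0.586 ]
```

Request:
apply_moves(twist=[[0,0,0.08],[0,0,0.16],[0,0,0.24],[0,0,0.32],[0,0,0.4],[0,0,0.48],[0,0,0.586],[0,0,0.586]], offset=[[-0.002,0.058,0],[-0.004,0.116,0],[-0.006,0.174,0],[-0.008,0.232,0.0],[-0.01,0.29,0.02],[-0.013,0.348,0.04],[-0.016,0.408,0.06],[-0.016,0.41,0.08]], claw=[1,1,1,1,1,1,1,1])

```text
clock: 3.1
position: [0.5688, -0.1934, 0.1518]
tcp_rot: [0.002, 0.993, -0.12, 0.002]
force: [-1.0, 0.5, 0.3]
finger_gap: -0.0002
```

```bash
python3 -c "
from h import *
to([0,-.0385,.085]); snap('side','s1')
im=snap('wrist','w1');print(im['mount'].round(3).tolist())"
```

```text
t 3.1 p [ 0.5688 -0.1934  0.1518] box [ 0.0032 -0.0449  0.1518] F [-1.   0.5  0.3] gap -0.0002 q [-0.06  0.58  0.45  1.98 -0.39  0.67  0.39]
offset [-0.0036 -0.0066  0.0668] twist [ 0.0032 -0.0054 -0.0078]
[[1.0, 0.001, -0.0, 0.001], [0.001, -0.951, -0.308, -0.079], [-0.0, 0.308, -0.951, -0.142], [0.0, 0.0, 0.0, 1.0]]
```

View pics/w1.png

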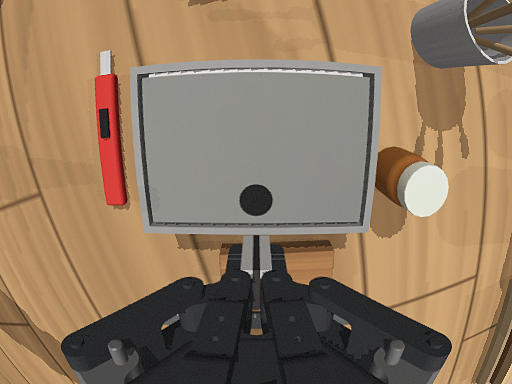

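View pics/s1.png

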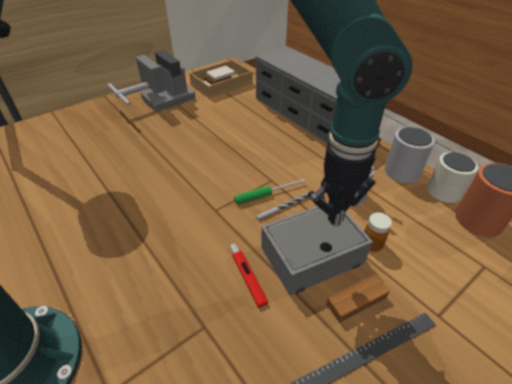

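Request:
apply_moves(twist=[[0.003,-0.005,-0.008],[0.003,-0.005,-0.008],[0.003,-0.005,-0.008]], offset=[[-0.0036,-0.0066,0.045],[-0.0036,-0.0066,0.067],[-0.0036,-0.0066,0.067]], claw=[1,1,1])

```text
clock: 3.58
position: [0.5628, -0.1766, 0.0816]
tcp_rot: [-0.004, 0.994, -0.111, -0.006]
force: [-0.3, 0.3, 1.3]
finger_gap: -0.0003
```

```bash
python3 -c "
from h import *
to([0,-.0385,.067])"
```

```text
t 3.58 p [ 0.5628 -0.1766  0.0816] box [-0.0065 -0.0299  0.0816] F [-0.3  0.3  1.3] gap -0.0003 q [-0.03  0.67  0.37  2.02 -0.45  0.55  0.44]
offset [0.0066 0.0088 0.0145] twist [-0.0061  0.0121  0.0099]
```

Request:
apply_moves(twist=[[-0.006,0.012,0.01],[-0.006,0.012,0.01],[-0.006,0.012,0.01]], offset=[[0.0066,0.0088,0.0],[0.0066,0.0088,0.0],[0.0066,0.0088,0.0]], claw=[1,1,1])

```text
clock: 3.95
position: [0.5678, -0.1868, 0.0825]
tcp_rot: [0.0, 0.993, -0.116, 0.001]
force: [1.0, 0.6, -0.9]
finger_gap: 0.0001
```

```bash
python3 -c "
from h import *
to([0,-.0385,.067])"
```

```text
t 3.95 p [ 0.5678 -0.1868  0.0825] box [ 0.0008 -0.0387  0.0825] F [ 1.   0.6 -0.9] gap 0.0001 q [-0.02  0.67  0.37  2.01 -0.45  0.54  0.44]
offset [-0.0008 -0.0002  0.0155] twist [-0.0001 -0.0015 -0.0002]
```

Settled over the disc. Pressing now.

Request:
apply_moves(twist=[[0,0,0],[0,0,0],[0,0,0],[0,0,0]], offset=[[-0.001,0,0.006],[-0.001,0,0.011],[-0.001,0,0.015],[-0.001,0,0.016]], claw=[1,1,1,1])

```text
clock: 4.45
position: [0.567, -0.1865, 0.0668]
tcp_rot: [-0.0, 0.993, -0.116, 0.001]
force: [-1.1, 1.6, 10.0]
finger_gap: -0.0
```

```bash
python3 -c "
from h import *
to([0,-.0385,.067])"
```

```text
t 4.45 p [ 0.567  -0.1865  0.0668] box [-0.0001 -0.0385  0.0668] F [-1.1  1.6 10. ] gap -0.0 q [-0.    0.69  0.35  2.02 -0.47  0.51  0.46]
offset [ 0.0001 -0.     -0.0002] twist [-0.0008 -0.0013 -0.0002]
```

Request:
apply_moves(twist=[[0,0,0],[0,0,0],[0,0,0],[0,0,0.15],[0,0,0.3],[0,0,0.45],[0,0,0.6],[0,0,0.75]], offset=[[0,0,-0.055],[0,0,-0.115],[0,0,-0.17],[0,0,-0.2],[0,0,-0.2],[0,0,-0.2],[0,0,-0.2],[0,0,-0.2]], claw=[1,1,1,1,1,1,1,1])

```text
clock: 5.45
position: [0.5663, -0.1864, 0.2662]
tcp_rot: [-0.0, 0.88, -0.474, 0.0]
force: [0.6, 0.7, -0.7]
finger_gap: 0.0002
```

Request:
apply_moves(twist=[[0,0,0.15],[0,0,0.3],[0,0,0.45],[0,0,0.6],[0,0,0.75],[0,0,0.82],[0,0,0.82],[0,0,0.82]], offset=[[0,0,0],[0,0,0],[0,0,0],[0,0,0],[0,0,0],[0,0,0],[0,0,0],[0,0,0]], claw=[1,1,1,1,1,1,1,1])

```text
clock: 6.45
position: [0.5662, -0.1863, 0.2659]
tcp_rot: [0.0, -0.619, 0.786, 0.0]
force: [-0.2, -0.2, -0.8]
finger_gap: 0.0
```

```bash
python3 -c "
from h import *
st()
p,R=st()
for n in ['wrist','top','side']:
  im=snap(n,n[0]+'2')
  if n!='wrist': P=cloud(im)
  for l in ['big_button_top','small_button_top','cover']:
    for r in look_for(l,n)[:2]:
        e=r['extent'];u,v=int((e[0]+e[2])/2),int((e[1]+e[3])/2)
        print(n,l,round(r['score'],2),np.round(e), (B.T@(P[v,u]-C)).round(3) if n!='wrist' else '')
"
```

```text
t 6.45 p [ 0.5662 -0.1863  0.2659] box [-0.0009 -0.0385  0.2659] F [-0.2 -0.2 -0.8] gap 0.0 q [-0.42  0.57  0.99  1.9  -0.57  0.99 -0.98]
t 6.45 p [ 0.5662 -0.1863  0.2659] box [-0.0009 -0.0385  0.2659] F [-0.2 -0.2 -0.8] gap 0.0 q [-0.42  0.57  0.99  1.9  -0.57  0.99 -0.98]
wrist big_button_top 0.6 [227. 190. 251. 216.] 
wrist big_button_top 0.52 [364.  72. 398. 260.] 
wrist small_button_top 0.75 [233. 115. 248. 129.] 
wrist cover 0.56 [147.  96. 204. 284.] 
top small_button_top 0.19 [301. 114. 333. 187.] [0.022 0.05  0.162]
top cover 0.62 [300. 116. 332. 189.] [0.019 0.051 0.158]
side big_button_top 0.47 [289. 250. 304. 262.] [-0.056 -0.02   0.054]
side small_button_top 0.37 [335. 237. 341. 244.] [ 0.046 -0.023  0.053]
side small_button_top 0.29 [262. 172. 372. 295.] [0.028 0.028 0.031]
side cover 0.6 [264. 172. 342. 231.] [-0.008  0.048  0.129]
```

View pics/w2.png

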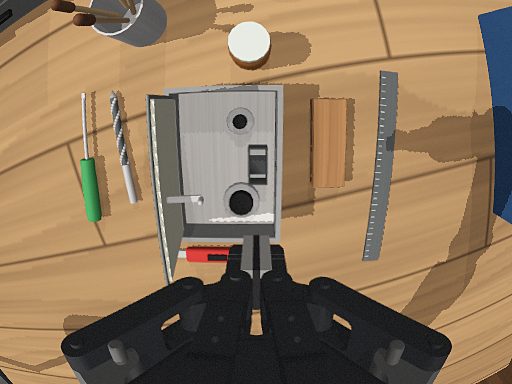

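View pics/s2.png

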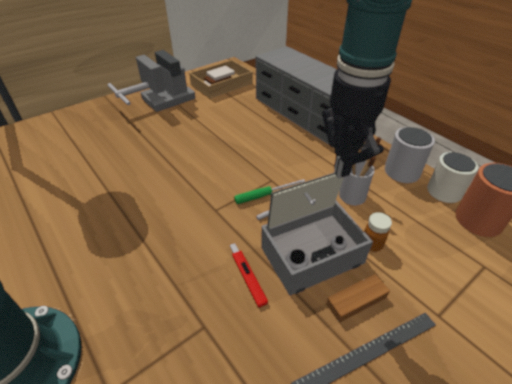

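View pics/t2.png

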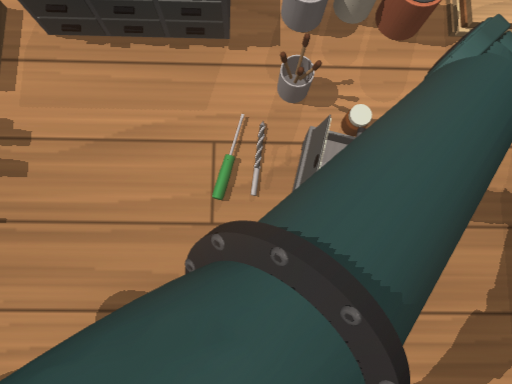

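```bash
python3 -c "
from h import *
im=snap('side','s3');P=(cloud(im)-C)@B;g=im['pixels'].max(2)
for x0 in (-.052,.052):
  m=(abs(P[...,0]-x0)<.028)&(abs(P[...,1]+.02)<.03)&(abs(P[...,2]-.054)<.006)&(g<70)
  print(m.sum(),P[m].mean(0).round(4),P[m].min(0).round(3),P[m].max(0).round(3))
a=cv2.imread('pics/s3.png');cv2.imwrite('pics/s3c.png',cv2.resize(a[90:310,240:410],None,fx=3,fy=2.7,interpolation=2))
to([-.052,-.021,.085])
"
```

```text
168 [-0.0506 -0.0237  0.0533] [-0.068 -0.049  0.048] [-0.024 -0.007  0.059]
42 [ 0.0494 -0.0213  0.0529] [ 0.042 -0.028  0.048] [ 0.058 -0.014  0.056]
t 7.1 p [ 0.5664 -0.1864  0.2662] box [-0.0007 -0.0386  0.2662] F [ 0.7  0.2 -0.9] gap -0.0003 q [-0.42  0.57  0.99  1.9  -0.57  0.99 -0.98]
offset [-0.0172  0.0514  0.1812] twist [-9.0000e-04  4.0000e-04 -1.5751e+00]
```

View pics/s3c.png

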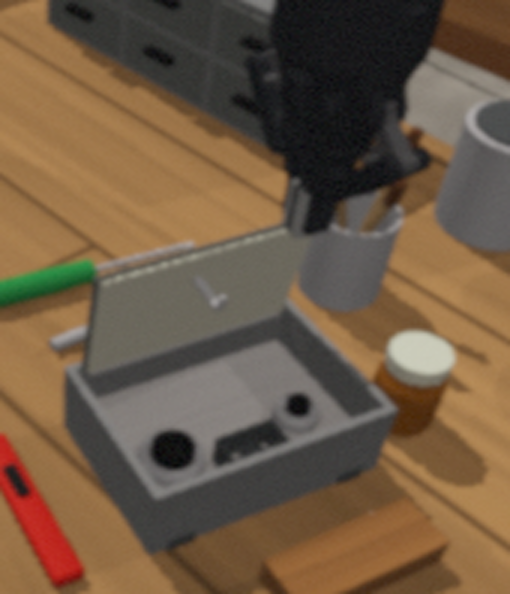

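Request:
apply_moves(twist=[[0,0,0],[0,0,0],[0,0,0],[0,0,0],[0,0,0],[0,0,0],[0,0,0],[0,0,0]], offset=[[-0.01,0.03,0.02],[-0.0172,0.0513,0.06],[-0.0172,0.0513,0.1],[-0.0172,0.0513,0.14],[-0.0172,0.0513,0.165],[-0.0172,0.0513,0.181],[-0.0172,0.0513,0.186],[-0.0172,0.0513,0.186]], claw=[1,1,1,1,1,1,1,1])

```text
clock: 8.1
position: [0.521, -0.1577, 0.0806]
tcp_rot: [0.001, -0.618, 0.786, -0.0]
force: [-1.1, -0.0, -0.0]
finger_gap: 0.0004
```

```bash
python3 -c "
from h import *
to([-.052,-.021,.047]);snap('side','s4')
a=cv2.imread('pics/s4.png');cv2.imwrite('pics/s4c.png',cv2.resize(a[90:310,240:410],None,fx=3,fy=2.7,interpolation=2))
"
```

```text
t 8.1 p [ 0.521  -0.1577  0.0806] box [-0.0515 -0.0212  0.0806] F [-1.1 -0.  -0. ] gap 0.0004 q [-0.28  0.72  0.71  2.14 -0.87  0.6  -0.74]
offset [-0.0002  0.0006  0.0336] twist [-1.5000e-03 -3.0000e-04 -1.5752e+00]
```

View pics/s4c.png

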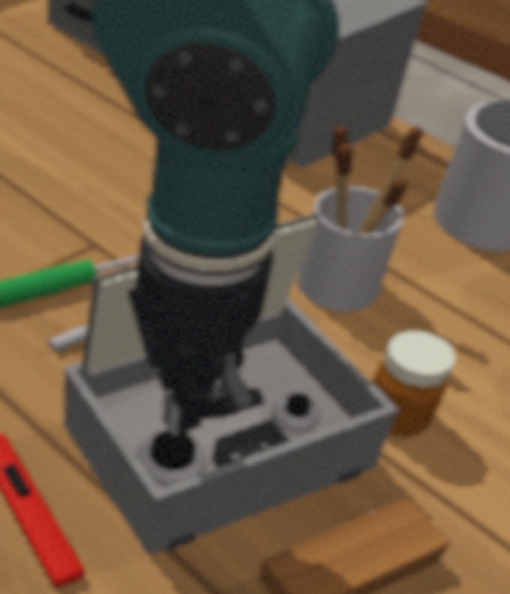

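The fingertips are centred over the big button (crop 175,440) and the cover is clear of the gripper. Pressing down to just under z = 0.046.

Request:
apply_moves(twist=[[0,0,0],[0,0,0],[0,0,0],[0,0,0],[0,0,0],[0,0,0]], offset=[[0,0,0.012],[0,0,0.022],[0,0,0.028],[0,0,0.032],[0,0,0.0345],[0,0,0.0345]], claw=[1,1,1,1,1,1])

```text
clock: 8.9
position: [0.521, -0.1575, 0.0465]
tcp_rot: [0.001, -0.618, 0.786, 0.0]
force: [-2.7, 1.4, 4.2]
finger_gap: 0.0
```

```bash
python3 -c "
from h import *
st()"
```

```text
t 8.9 p [ 0.521  -0.1575  0.0465] box [-0.0515 -0.021   0.0465] F [-2.7  1.4  4.2] gap 0.0 q [-0.23  0.76  0.63  2.15 -0.94  0.53 -0.68]
```

Request:
apply_moves(twist=[[0,0,0],[0,0,0],[0,0,0]], offset=[[0,0,0.0015],[0,0,0.003],[0,0,0.003]], claw=[1,1,1])

```text
clock: 9.28
position: [0.5211, -0.1576, 0.0458]
tcp_rot: [0.002, -0.618, 0.786, 0.0]
force: [-4.6, 3.4, 24.0]
finger_gap: 0.0001
```

```bash
python3 -c "
from h import *
st()"
```

```text
t 9.28 p [ 0.5211 -0.1576  0.0458] box [-0.0515 -0.021   0.0458] F [-4.6  3.4 24. ] gap 0.0001 q [-0.22  0.76  0.63  2.15 -0.94  0.53 -0.67]
```

The force jumped to 24 N at 8 mm of travel, so the button is on its stop. Letting go, rising, and turning back.

Request:
apply_moves(twist=[[0,0,0],[0,0,0],[0,0,0],[0,0,0],[0,0,-0.15],[0,0,-0.3],[0,0,-0.45],[0,0,-0.6]], offset=[[0,0,-0.05],[0,0,-0.11],[0,0,-0.17],[0,0,-0.22],[0,0,-0.25],[0,0,-0.25],[0,0,-0.25],[0,0,-0.25]], claw=[1,1,1,1,1,1,1,1])

```text
clock: 10.28
position: [0.5203, -0.1587, 0.2958]
tcp_rot: [-0.003, 0.824, -0.566, 0.001]
force: [-0.3, -0.6, -0.3]
finger_gap: 0.0
```

```bash
python3 -c "
from h import *
to([0,.1,.29]); im=snap('side','s5');P=(cloud(im)-C)@B;g=im['pixels'].max(2)
m=(abs(P[...,0]+.052)<.02)&(abs(P[...,1]+.021)<.02)&(abs(P[...,2]-.054)<.01)&(g<70)
print(m.sum(),np.median(P[m],0))
m=(abs(P[...,0]+.04)<.035)&(P[...,1]>.02)&(P[...,1]<.075)&(P[...,2]>.09)&(P[...,2]<.195)
print('cover',m.sum(),np.polyfit(P[m][:,2],P[m][:,1],1),P[m].max(0))
"
```

```text
t 10.28 p [ 0.5203 -0.1587  0.2958] box [-0.0519 -0.0223  0.2958] F [-0.3 -0.6 -0.3] gap 0.0 q [-0.45  0.4   0.89  1.98 -0.39  0.94 -0.56]
offset [-0.0716 -0.1118  0.0065] twist [-0.0054 -0.0013 -0.9713]
164 [-0.05502848 -0.02256402  0.05335009]
cover 949 [-0.11077294  0.06203987] [-0.00503145  0.05393085  0.18841954]
```

Request:
apply_moves(twist=[[0,0,-0.15],[0,0,-0.3],[0,0,-0.45],[0,0,-0.6],[0,0,-0.75],[0,0,-0.9],[0,0,-0.971],[0,0,-0.971]], offset=[[-0.015,-0.025,0],[-0.03,-0.05,0],[-0.045,-0.075,0],[-0.06,-0.1,0],[-0.07,-0.11,0],[-0.072,-0.112,0],[-0.072,-0.112,0],[-0.072,-0.112,0]], claw=[1,1,1,1,1,1,1,1])

```text
clock: 11.32
position: [0.5987, -0.0515, 0.2965]
tcp_rot: [-0.002, 0.993, -0.116, 0.002]
force: [-0.4, -0.3, -0.5]
finger_gap: -0.0001
```

```bash
python3 -c "
from h import *
to([0,.1,.165])"
```

```text
t 11.32 p [ 0.5987 -0.0515  0.2965] box [-0.0004  0.1001  0.2965] F [-0.4 -0.3 -0.5] gap -0.0001 q [-0.42  0.41  0.59  1.85 -0.28  0.96  0.07]
offset [-1.000e-04  7.000e-04  1.315e-01] twist [-0.0044 -0.004  -0.0003]
```

Request:
apply_moves(twist=[[-0.004,-0.004,0],[-0.004,-0.004,0],[-0.004,-0.004,0],[-0.004,-0.004,0],[-0.004,-0.004,0]], offset=[[0,0,0.05],[0,0,0.1],[0,0,0.125],[0,0,0.1315],[0,0,0.1315]], claw=[1,1,1,1,1])

```text
clock: 11.95
position: [0.5998, -0.0514, 0.1653]
tcp_rot: [0.0, 0.993, -0.117, 0.0]
force: [0.2, -1.1, 0.5]
finger_gap: 0.0
```

```bash
python3 -c "
from h import *
to([0,.08,.165])
for th,r in zip([83,75,65,55,45,35,25,17,10,5,0,-4],[95,96,97,98,99,100,101,102,103,104,105,106]):
    t=np.deg2rad(th);print(th,np.round([.0585-r/1e3*np.cos(t)+.0025*np.sin(t)+.011,.0715+r/1e3*np.sin(t)+.0025*np.cos(t)],4))
"
```

```text
t 11.95 p [ 0.5998 -0.0514  0.1653] box [0.0006 0.1005 0.1653] F [ 0.2 -1.1  0.5] gap 0.0 q [-0.34  0.57  0.5   1.96 -0.41  0.71  0.17]
offset [-0.0006  0.0205  0.0003] twist [-0.     -0.0007 -0.0015]
83 [0.0604 0.1661]
75 [0.0471 0.1649]
65 [0.0308 0.1605]
55 [0.0153 0.1532]
45 [0.0013 0.1433]
35 [-0.011   0.1309]
25 [-0.021   0.1165]
17 [-0.0273  0.1037]
10 [-0.0315  0.0918]
5 [-0.0339  0.0831]
0 [-0.0355  0.074 ]
-4 [-0.0364  0.0666]
```

Request:
apply_moves(twist=[[0,0,0],[0,0,0],[0,0,0],[0,0,0],[0,0,0],[0,0,0],[0,0,0]], offset=[[0,0.02,0],[0,0.036,0],[0,0.046,0],[0,0.055,0.0005],[0,0.07,0.005],[0,0.085,0.012],[0,0.099,0.022]], claw=[1,1,1,1,1,1,1])

```text
clock: 12.82
position: [0.5767, -0.1482, 0.1427]
tcp_rot: [-0.0, 0.993, -0.117, 0.0]
force: [2.0, 2.9, 0.6]
finger_gap: -0.0
```

```bash
python3 -c "
from h import *
to([0,-.011,.131]);snap('side','s6')
a=cv2.imread('pics/s6.png');cv2.imwrite('pics/s6c.png',cv2.resize(a[90:310,240:410],None,fx=3,fy=2.7,interpolation=2))
"
```

```text
t 12.82 p [ 0.5767 -0.1482  0.1427] box [0.0005 0.001  0.1427] F [2.  2.9 0.6] gap -0.0 q [-0.15  0.59  0.46  1.99 -0.42  0.66  0.35]
offset [-0.0005  0.012   0.0117] twist [-0.0006 -0.0007 -0.0013]
```

View pics/s6c.png

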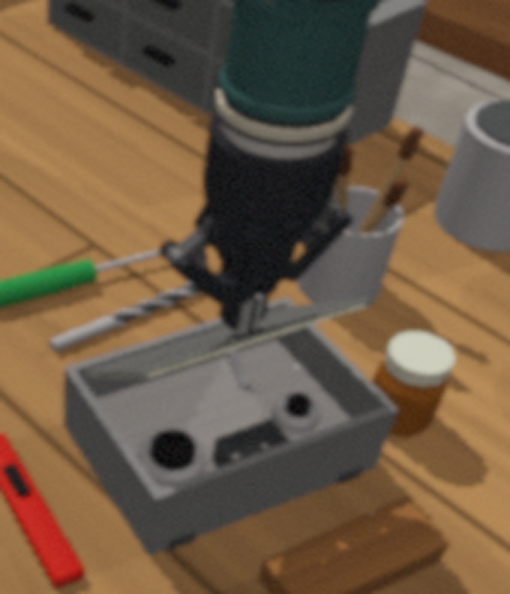

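Request:
apply_moves(twist=[[0,0,0],[0,0,0],[0,0,0],[0,0,0],[0,0,0],[0,0,0],[0,0,0]], offset=[[0,0.012,0.012],[0,0.022,0.026],[0,0.029,0.039],[0,0.034,0.051],[0,0.037,0.06],[0,0.038,0.066],[0,0.038,0.067]], claw=[1,1,1,1,1,1,1])

```text
clock: 13.75
position: [0.5681, -0.1869, 0.0797]
tcp_rot: [-0.001, 0.993, -0.118, 0.001]
force: [-1.1, 5.0, 17.4]
finger_gap: 0.0
```

```bash
python3 -c "
from h import *
to([0,-.0385,.0665]);snap('side','s7')
a=cv2.imread('pics/s7.png');cv2.imwrite('pics/s7c.png',cv2.resize(a[90:310,240:410],None,fx=3,fy=2.7,interpolation=2))
"
```

```text
t 13.75 p [ 0.5681 -0.1869  0.0797] box [ 0.001  -0.0387  0.0797] F [-1.1  5.  17.4] gap 0.0 q [-0.02  0.68  0.38  2.01 -0.48  0.54  0.47]
offset [-0.0011 -0.0001  0.0132] twist [-0.0031 -0.0026 -0.0034]
```

View pics/s7c.png

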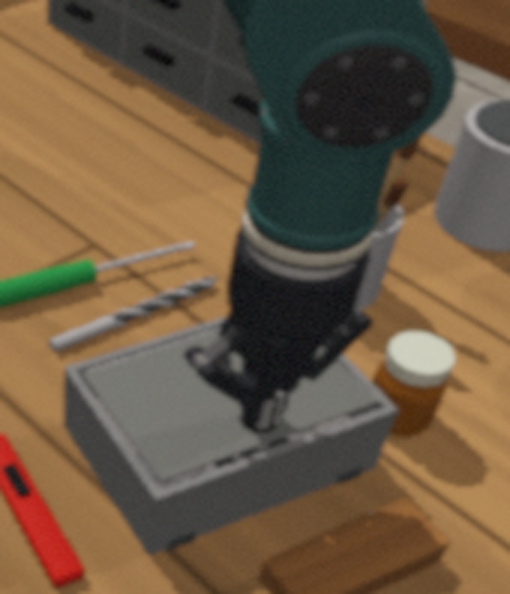

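Request:
apply_moves(twist=[[0,0,0],[0,0,0]], offset=[[0,0,0.004],[0,0,0.004]], claw=[1,1])

```text
clock: 14.05
position: [0.5688, -0.1879, 0.0763]
tcp_rot: [-0.001, 0.993, -0.118, 0.003]
force: [0.7, 0.3, 1.0]
finger_gap: 0.0002
```

```bash
python3 -c "
from h import *
to([0,-.0385,.0665])
"
```

```text
t 14.05 p [ 0.5688 -0.1879  0.0763] box [ 0.002  -0.0395  0.0763] F [0.7 0.3 1. ] gap 0.0002 q [-0.02  0.68  0.38  2.01 -0.48  0.53  0.47]
offset [-0.002  -0.001   0.0098] twist [-0.002  -0.0055 -0.0033]
```

Request:
apply_moves(twist=[[0,0,0],[0,0,0],[0,0,0],[0,0,0]], offset=[[0,0,-0.005],[0,0,-0.01],[0,0,-0.01],[0,0,-0.01]], claw=[1,1,1,1])

```text
clock: 14.55
position: [0.5683, -0.188, 0.0862]
tcp_rot: [-0.001, 0.993, -0.118, 0.002]
force: [-1.2, 0.7, 3.8]
finger_gap: -0.0002
```

```bash
python3 -c "
from h import *
to([0,-.0385,.0665]);im=snap('side','s8');P=(cloud(im)-C)@B
for x0 in (-.07,-.05,.03,.06):
  for y0 in (-.04,-.045,0,.04):
    m=(abs(P[...,0]-x0)<.01)&(abs(P[...,1]-y0)<.008)&(P[...,2]<.11);print(x0,y0,np.median(P[m][:,2]).round(4),m.sum())
a=cv2.imread('pics/s8.png');cv2.imwrite('pics/s8c.png',cv2.resize(a[90:310,240:410],None,fx=3,fy=2.7,interpolation=2))
"
```

```text
t 14.55 p [ 0.5683 -0.188   0.0862] box [ 0.0015 -0.0397  0.0862] F [-1.2  0.7  3.8] gap -0.0002 q [-0.03  0.67  0.39  2.01 -0.47  0.55  0.46]
offset [-0.0016 -0.0012  0.0197] twist [-0.0018 -0.0046 -0.0033]
-0.07 -0.04 0.0848 94
-0.07 -0.045 0.0856 74
-0.07 0 0.0803 67
-0.07 0.04 0.0758 62
-0.05 -0.04 0.0842 105
-0.05 -0.045 0.0854 86
-0.05 0 0.0809 55
-0.05 0.04 0.0762 50
0.03 -0.04 0.0853 55
0.03 -0.045 0.0858 56
0.03 0 nan 0
0.03 0.04 nan 0
0.06 -0.04 0.0851 76
0.06 -0.045 0.086 55
0.06 0 nan 0
0.06 0.04 nan 0
  return _methods._mean(a, axis=axis, dtype=dtype,
  ret = ret.dtype.type(ret / rcount)
```

View pics/s8c.png

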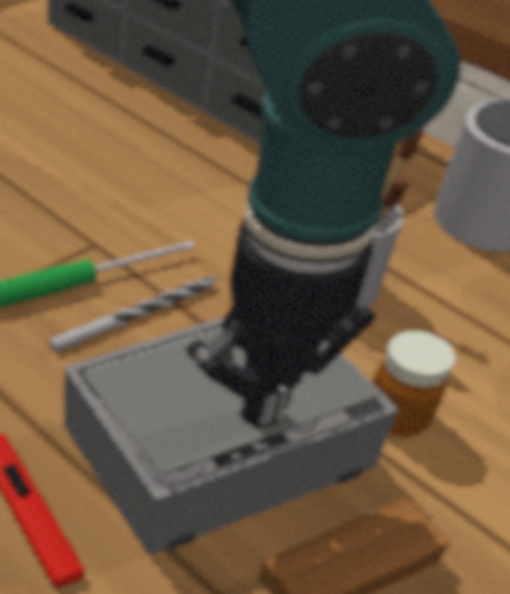

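It isn't latched yet: the cover follows the finger at 3.8 N. Pressing slowly to the stop.

Request:
apply_moves(twist=[[0,0,0],[0,0,0],[0,0,0],[0,0,0],[0,0,0],[0,0,0],[0,0,0],[0,0,0]], offset=[[-0.001,-0.001,0.004],[-0.001,-0.001,0.008],[-0.001,-0.001,0.011],[-0.001,-0.001,0.014],[-0.001,-0.001,0.017],[-0.001,-0.001,0.019],[-0.001,-0.001,0.0205],[-0.001,-0.001,0.0205]], claw=[1,1,1,1,1,1,1,1])

```text
clock: 15.6
position: [0.5681, -0.1873, 0.0668]
tcp_rot: [-0.001, 0.993, -0.118, 0.003]
force: [-1.4, -2.2, 10.7]
finger_gap: 0.0004
```

```bash
python3 -c "
from h import *
to([0,-.0385,.0665])
"
```

```text
t 15.6 p [ 0.5681 -0.1873  0.0668] box [ 0.0011 -0.0391  0.0668] F [-1.4 -2.2 10.7] gap 0.0004 q [-0.01  0.69  0.37  2.02 -0.49  0.51  0.48]
offset [-0.0011 -0.0006  0.0002] twist [-0.002  -0.0059 -0.0039]
```

Same depth and force as the first press, so it's at the stop. Rising straight up.

Request:
apply_moves(twist=[[0,0,0],[0,0,0],[0,0,0],[0,0,0],[0,0,0],[0,0,0],[0,0,0],[0,0,0]], offset=[[0,0,-0.02],[0,0,-0.06],[0,0,-0.11],[0,0,-0.16],[0,0,-0.2],[0,0,-0.22],[0,0,-0.22],[0,0,-0.22]], claw=[1,1,1,1,1,1,1,1])

```text
clock: 16.6
position: [0.5657, -0.1861, 0.2851]
tcp_rot: [-0.001, 0.993, -0.118, 0.001]
force: [-0.4, -0.0, -0.3]
finger_gap: -0.0002
```

```bash
cat > chk.py <<'E'
from h import *
import sys
st();im=snap('side',sys.argv[1]);P=(cloud(im)-C)@B
for x0 in (-.05,.05):
  for y0 in (-.04,0,.04):
    m=(abs(P[...,0]-x0)<.01)&(abs(P[...,1]-y0)<.008)&(P[...,2]<.11)&(P[...,2]>.02);print(x0,y0,np.median(P[m][:,2]).round(4),m.sum())
E
python3 chk.py s9
```

```text
t 16.6 p [ 0.5657 -0.1861  0.2851] box [-0.0014 -0.0385  0.2851] F [-0.4 -0.  -0.3] gap -0.0002 q [-0.18  0.42  0.58  1.87 -0.28  0.93  0.3 ]
-0.05 -0.04 0.0739 70
-0.05 0 0.0742 61
-0.05 0.04 0.0743 53
0.05 -0.04 0.0739 67
0.05 0 0.0737 53
0.05 0.04 0.0742 49
```

View pics/s9.png

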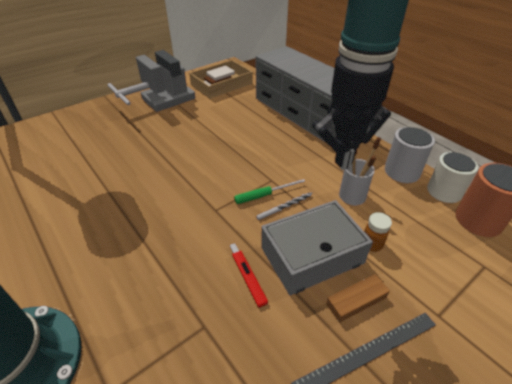

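The cover is shut flush (0.074 everywhere, disc at 326,247) with the arm clear. One more second to confirm, then I hand in.

Request:
apply_moves(twist=[[0,0,0],[0,0,0],[0,0,0],[0,0,0],[0,0,0],[0,0,0],[0,0,0],[0,0,0]], offset=[[0,0,0],[0,0,0],[0,0,0],[0,0,0],[0,0,0],[0,0,0],[0,0,0],[0,0,0]], claw=[1,1,1,1,1,1,1,1])

```text
clock: 17.65
position: [0.5657, -0.1863, 0.2849]
tcp_rot: [-0.001, 0.993, -0.118, 0.001]
force: [-0.7, -0.4, 0.4]
finger_gap: 0.0002
```

```bash
python3 chk.py s10 && python3 -c "
from h import *
a=cv2.imread('pics/side0.png').astype(int);b=cv2.imread('pics/s10.png').astype(int)
for n,(x0,y0,x1,y1) in dict(offcut=(326,275,390,318),knife=(236,246,266,307),rule=(288,309,435,384),jar=(367,215,390,254),screw=(234,187,275,206),drill=(258,192,312,218)).items(): print(n,abs(a-b)[y0:y1,x0:x1].mean().round(1))
print(robot.sign_off())"
```

```text
t 17.65 p [ 0.5657 -0.1863  0.2849] box [-0.0014 -0.0387  0.2849] F [-0.7 -0.4  0.4] gap 0.0002 q [-0.18  0.42  0.58  1.87 -0.28  0.93  0.3 ]
-0.05 -0.04 0.074 69
-0.05 0 0.074 57
-0.05 0.04 0.074 54
0.05 -0.04 0.0741 63
0.05 0 0.0743 50
0.05 0.04 0.074 47
offcut 2.6
knife 2.8
rule 5.8
jar 3.0
screw 2.7
drill 2.8
the job is handed in; nothing more can be done
None
```

The cover popped open, the larger button went fully down and came back up, and the cover is shut and latched flush. I handed the job in at about 17.7 s.

- **Opening:** I pressed the black disc to its stop (10 N), and the cover swung open.
- **Button:** I pressed the larger button, at the -x end, until the force rose sharply to 24 N at about 8 mm of travel. Afterwards the camera showed its top back at 53 mm. The smaller button was not touched.
- **Closing:** I pushed the cover over from behind. At first it was not latched and followed the finger back up at 3.8 N, after a brief 17 N reading that I put down to the hinge damping. I then pressed it slowly to the stop (10.7 N) and let go.
- **Last checks:** with the arm clear, the cover read 74 mm high at all six points sampled, and again a second later.
- **Other things:** the offcut, knife, jar, screwdriver and drill bit look unmoved in the before and after side pictures. The rule's part of the picture differed a little more (5.8 against about 2.8). The arm never went near the rule, so I think this is a shadow, but I did not check it separately. I did not compare the brush tin, because the gripper partly hid it.

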